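Slide the cover onto the board jig's pin and hold it pressed home

TASK

Close the board test jig: pick up the loose cover plate by its black handle, lower it into the jig's guide channel short of the lip, tongue foremost, then slide it along so that its tongue goes under the hold-down lip and the hole in its underside drops over the pin hidden beneath it. Then press the cover down against the sprung board nest until it lies fully home on the jig's floor, and finish like that, still holding it pressed down: do not let go. Leave the teal jar and the solder reel beside the jig where they stand.

Things in the scene. Friction and masses are not known exactly. Their poses are not given: they have to be found in the camera images.
- jig: Board test jig, fixed to the bench: aluminium base plate, 114 mm wide, 16 mm thick, from x = -74 to +90 mm; its top is the jig's floor. Origin on the bench, right under where the cover's origin lies when home. +x = sliding direction, from the open mouth toward the lip; +z up. In the floor stand the pin and, beyond it, the sprung nest with a green circuit board (62 x 56 mm, centre x = +10 mm).
- jig_mouth (a point): Middle of the channel's open end, at floor height, 58 mm before the jig's origin; axes as the jig's. From here two dark side rails run 116 mm along +x. The channel between them is 74 mm wide (2 mm play each side of the cover), upright to 16 mm above the floor, then sloping outward as a lead-in up to 22 mm above it.
- jig_lip (a point): Middle of the front lower edge of the dark hold-down lip, 56 mm beyond the jig's origin and 22 mm above the floor; axes as the jig's. The lip is 64 mm wide, 8 mm thick and overhangs the floor for 18 mm up to its post. The cover's tongue goes under it; when home the tongue reaches 12 mm past this edge.
- jig_pin (a point): On the locating pin's axis at the height of the jig's floor (16 mm above the bench), 36 mm before the jig's origin on the channel's centre line; axes as the jig's. The steel pin is 8 mm thick and 10 mm tall, tapering to 4 mm at its tip. The sliding cover hides it.
- nest (a joint): How far the sprung board nest is pushed down (m): 0 when up (its top 6 mm above the jig's floor), 0.006 when level with the floor, where a cover lying home holds it. The spring starts at about 3.4 N and reaches about 9 N at 0.006, so it lifts the cover again if let go.
- cover: Loose aluminium cover plate, about 0.22 kg, 100 (x) x 70 (y) x 15 mm, lying flat; a tongue 40 mm wide and 6 mm thick, flush with the underside, runs on to x = +68 mm. On top, in the middle, a black handle 50 (x) x 20 (y) mm, up to 61 mm above the underside. Origin: centre of the plate's underside, +x toward the tongue, +z up. Home: x along the jig's x, origin 16 mm above the jig's origin.
- cover_hole (a point): Mouth of the blind round hole in the cover's underside, 13 mm across and 12 mm deep, 36 mm behind the cover's origin (away from the tongue); it fits over the pin. Not visible from above.
- cover_grip (a point): Point to grip in the cover's handle, on its centre line, 45 mm above the underside (30 mm above the plate's top face). Grip across the 20 mm width (the cover's y).
- flux_jar: Bystander: teal jar, 59 mm across, 47 mm tall, origin under its centre. To be left alone.
- reel: Bystander: reel of solder wire with black flanges, standing on one flange, 59 mm across, 46 mm tall, origin under its centre. To be left alone.

How it is judged:
By the outcome, as a careful person would: the job done as asked, in the order asked, and still so for the second after the job is handed in, while the arm keeps its last pose, push and grip.
It also fails if it takes over 38 s, if anything falls off the work surface, if the arm or the gripper's body presses on something with over 40 N, if the wrist force passes 120 N, or if a joint passes its speed limit or range.

ROBOT

A 6-joint arm with a two-finger parallel gripper is mounted at the origin on a cart in front of the work surface, level with it; the furniture and walls round the work are solid. World frame = base frame: x ahead of the robot, y to its left, z up, the work surface at z = 0. Lengths are in mm, angles in degrees, forces in N, time in s.
With the tool pointing down it reaches from about 300 to 850 mm from the base axis. Payload 4.2 kg.
Tool frame: the origin (TCP) lies midway between the tips of the shut fingers; the grasp point (between the pads) lies 19 mm behind it; z points along the fingers, y is the line along which they close (so a half turn about z gives the same grasp; the last joint's range is limited). The gripper opens to 91 mm and grips with 3 to 60 N. Pads are 32 mm wide; open, the fingers measure 118 mm over their backs; the gripper's body (76 mm by 178 mm) begins 60 mm behind the grasp point.
Start: joints at [68.64, 18.312, 89.639, -0, 72.044, -1.146], TCP at [198.681, 539.601, 213.976] pointing down, gripper open.
Joint ranges: [-177.97, 177.97], [-48.28, 115.42], [12.27, 149.76], [-77.06, 257.06], [2.81, 150.46], [-146.56, 146.56]. Speed limits (degrees/s): [147.25, 147.25, 180, 180, 180, 180].

INTERFACE

Orientations are given as [roll, pitch, yaw] about the fixed x, y, z axes, in that order (R = Rz(yaw) Ry(pitch) Rx(roll)).
In Python, from workcell import env, imaging, job_done gives the robot as it stands (env), with the cameras (imaging) and the job as plain functions.
- The arm moves only by the tool drive_effector, called after "Call:" by a JSON object that holds its "method" and its "body". Schema: {"type":"object","properties":{"segments":{"type":"array","items":{"type":"array","items":{"type":"number"},"minItems":6,"maxItems":6},"minItems":1,"maxItems":8},"jaw":{"type":"number"},"squeeze":{"type":"number"},"only":{"type":"string"},"quiet":{"type":"boolean"},"lines":{"type":"string"}},"required":["segments"],"additionalProperties":false}. segments is a list of rows, 1 to 8 of them, each of 6 numbers: dx, dy, dz in mm, then a rotation vector rx, ry, rz in degrees; each row shifts and turns the commanded pose from where the row before left it, along the tool's axes as they then stand; what a row does not reach is not made up. A row lasts 1/10 s, in which the tool goes at most 50 mm and 8.59 degrees, less where a joint would pass 70% of its speed; a pose out of reach is approached as far as the arm can. jaw is the finger opening in mm, set as the call begins (left out keeps the last). The fingers move at their own pace and stop on an object; squeeze is the grip in N (left out, the last holds). Time passes only in rows, so rows that do not move let the fingers close. The tool returns the time, the measured TCP pose, the force, the opening and the grip force at its end. only (a regular expression) keeps the lines of the reply that match it, lines (a string "A,B") keeps lines A to B, and quiet returns only ok. Input that does not fit is refused with a message, and nothing moves.
- env.state(): the state, without advancing time (a new reading comes with each control period).
- imaging.grab_frame(name): name is "scene" or "top"; returns the picture (420x560x3 uint8, blue, green, red); there is no depth.
- imaging.camera_model(name): a dict with "fx", "fy", "cx", "cy" (pixels), "T" (4x4, takes a point from camera to world coordinates). Camera axes: x right, y up, looking along -z (the intrinsics and any distortion apply to the point x, -y, -z); pixel columns grow to the right and rows downward; lengths in mm; the calibration is good to about 2 mm. A picture is of the moment at which its call begins. camera_model takes no time and is no camera call.
- job_done(): hands the job in; it is judged then, once.
The state is a dict: "time_s": time; "qpos": joint angles; "qvel": joint speeds; "effort": joint torques, N m; "ee_pos": TCP position; "ee_rot": TCP orientation; "force": force on the tool from outside, world axes, zero at the start; "torque": the same for the moment, N m; "gripper_width": finger opening in mm; "gripper_force": force on a finger pad.
Only numpy, scipy, OpenCV 4.12 (cv2) and the standard library are available. Lean on these libraries where they do the work, as an engineer would, in place of code of your own. Each camera call takes 0.05 s, during which the arm holds its last target. There are 200 camera calls.

## Working session

There is one attempt and no reset: what is moved stays moved. The work goes in short steps, Python scripts to look and compute and a tool call to move; the robot and the scene stay as the last step left them, time stands still between calls to the robot, and variables do not carry over. Pictures are saved under pics/ and viewed, at most 10 in all, crops included, and the job is handed in when it is done.

```bash
ls; mkdir -p pics; python3 - <<'E'
from workcell import env, imaging, job_done
import cv2
for n in("scene","top"):
    cv2.imwrite(f"pics/{n}0.png",imaging.grab_frame(n)); print(n,imaging.camera_model(n))
s=env.state();print(s)
E
```

```text
pics
workcell.py
scene {'fx': 493.09586461376216, 'fy': 493.09586461376216, 'cx': 280.30235432625375, 'cy': 208.93328442819805, 'T': array([[ 6.66728683e-01,  4.49598737e-01, -5.94418909e-01,
        -6.88763317e+00],
       [-7.44961425e-01,  4.26073552e-01, -5.13316475e-01,
        -7.79546760e+02],
       [ 2.24797370e-02,  7.85061975e-01,  6.19009173e-01,
         6.66506420e+02],
       [ 0.00000000e+00,  0.00000000e+00,  0.00000000e+00,
         1.00000000e+00]])}
top {'fx': 465.08368562814894, 'fy': 465.08368562814894, 'cx': 283.52615081852343, 'cy': 212.77078273661795, 'T': array([[-2.82524966e-02,  9.94712390e-01, -9.87373191e-02,
         4.95436280e+02],
       [-9.99599853e-01, -2.79770373e-02,  4.17355742e-03,
        -2.84290187e+02],
       [ 1.38911162e-03,  9.88157232e-02,  9.95104780e-01,
         9.07633645e+02],
       [ 0.00000000e+00,  0.00000000e+00,  0.00000000e+00,
         1.00000000e+00]])}
{'time_s': 0.1, 'qpos': array([ 6.86394777e+01,  1.83473605e+01,  8.96979448e+01,  1.67441569e-04,
        7.20421105e+01, -1.14699761e+00]), 'qvel': array([-0.04051254, -0.10061806, -0.19405214, -0.0203223 , -0.06409482,
       -0.03026781]), 'effort': array([-6.30479226e-04, -4.13333881e+01, -2.32507306e+01,  7.29721296e-02,
        4.23437124e-02, -4.30954344e-05]), 'ee_pos': array([198.52595809, 539.18334975, 213.22049714]), 'ee_rot': array([-1.79912605e+02, -1.90902441e-03,  1.59786422e+02]), 'force': array([ 0.59034663, -0.71787809,  0.35007733]), 'torque': array([-0.00229537,  0.04368409,  0.01320748]), 'gripper_force': 0.0, 'gripper_width': 91.37585539286027}
```

View pics/scene0.png

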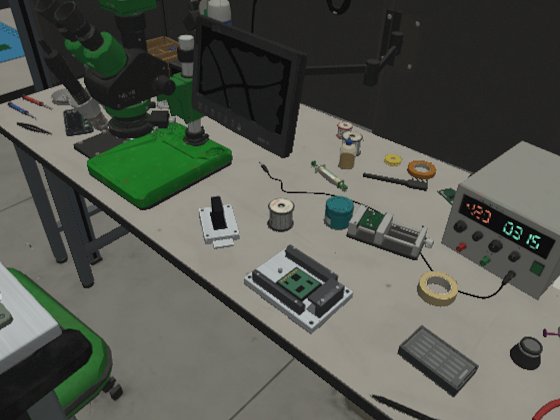

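View pics/top0.png

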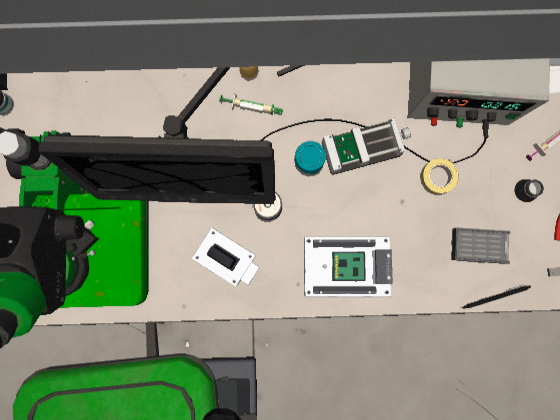

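```bash
cat > h.py <<'E'
from workcell import env, imaging, job_done
import numpy as np, cv2
def ray(n,p,z):
    c=imaging.camera_model(n);T=c["T"]
    d=T[:3,:3]@[(p[0]-c["cx"])/c["fx"],-(p[1]-c["cy"])/c["fy"],-1]
    o=T[:3,3];return o+d*(z-o[2])/d[2]
def proj(n,P):
    c=imaging.camera_model(n);T=c["T"];q=T[:3,:3].T@(np.array(P)-T[:3,3])
    return np.array([c["cx"]+c["fx"]*q[0]/-q[2],c["cy"]-c["fy"]*q[1]/-q[2]])
E
python3 - <<'E'
from h import *
for n,bx in(("top",(180,215,230,95)),("scene",(180,170,190,160))):
    im=cv2.imread(f"pics/{n}0.png");x,y,w,h=bx
    c=im[y:y+h,x:x+w]
    s=4 if n=="scene" else 3.4
    cv2.imwrite(f"pics/{n}crop.png",cv2.resize(c,None,fx=s,fy=s,interpolation=cv2.INTER_CUBIC)[:600,:800])
    hsv=cv2.cvtColor(im,cv2.COLOR_BGR2HSV)
    if n=="top":
        for p in((205,257),(348,242),(310,257),(290,257),(250,272),(222,257),(348,267)):print(p,im[p[1],p[0]],hsv[p[1],p[0]])
for p in((40,315),(150,315),(500,315),(150,130),(270,200)):print(p,ray("top",p,0).round())
print(ray("scene",(232,240),0),ray("scene",(297,285),0))
E
```

```text
(205, 257) [251 250 250] [120   1 251]
(348, 242) [82 79 80] [130   9  82]
(310, 257) [251 251 251] [  0   0 251]
(290, 257) [185 199 211] [ 16  31 211]
(250, 272) [252 251 251] [120   1 252]
(222, 257) [54 53 52] [105   9  54]
(348, 267) [107 146  73] [ 74 128 146]
(40, 315) [402. 184.   0.]
(150, 315) [396. -26.   0.]
(500, 315) [ 377. -698.    0.]
(150, 130) [759. -26.   0.]
(270, 200) [ 611. -262.    0.]
[ 490.78308838 -223.57535333    0.        ] [ 486.79346691 -398.79944429    0.        ]
```

View pics/topcrop.png

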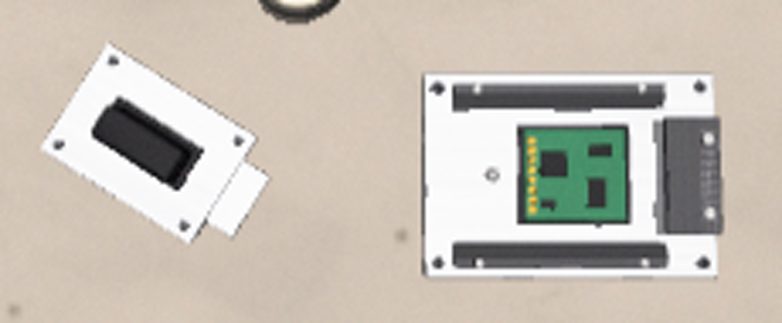

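View pics/scenecrop.png

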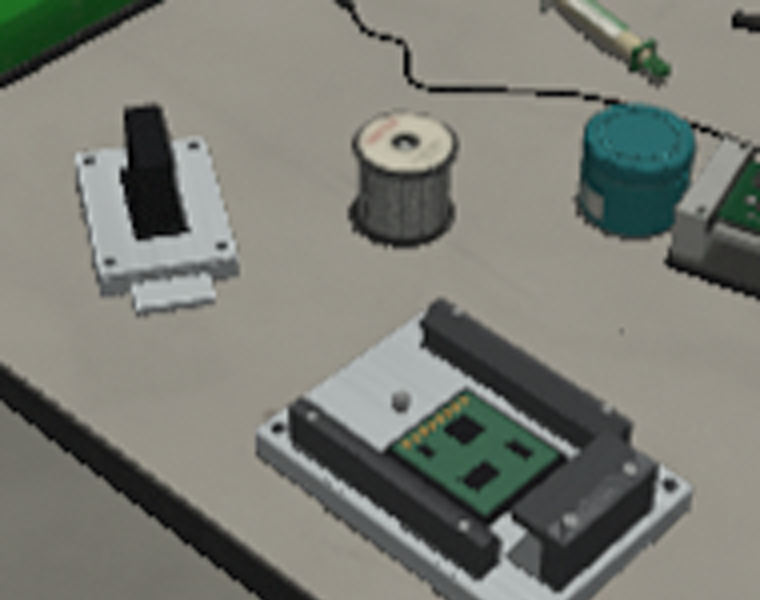

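```bash
cat > m.py <<'E'
from h import *
def rect(im,box,k,z,n="top",S=6):
    x,y,w,h=box
    b=cv2.resize(im[y:y+h,x:x+w],None,fx=S,fy=S,interpolation=cv2.INTER_CUBIC)
    hs=cv2.cvtColor(b,cv2.COLOR_BGR2HSV)
    m=((hs[...,1]<18)|(hs[...,2]<150)).astype(np.uint8)*255
    c=max(cv2.findContours(m,cv2.RETR_EXTERNAL,cv2.CHAIN_APPROX_NONE)[0],key=cv2.contourArea)
    f=np.zeros_like(m);cv2.drawContours(f,[c],-1,255,-1)
    if k:f=cv2.morphologyEx(f,cv2.MORPH_OPEN,cv2.getStructuringElement(cv2.MORPH_ELLIPSE,(k,k)))
    c=max(cv2.findContours(f,cv2.RETR_EXTERNAL,cv2.CHAIN_APPROX_NONE)[0],key=cv2.contourArea)[:,0]
    P=np.array([ray(n,((u+.5)/S+x-.5,(v+.5)/S+y-.5),z)[:2] for u,v in c])
    r=cv2.minAreaRect(P.astype(np.float32));return r,cv2.boxPoints(r)
E
python3 - <<'E'
from m import *
im=cv2.imread("pics/top0.png")
r,b=rect(im,(185,222,80,68),150,15);print("cover",r,b)
r,b=rect(im,(295,230,105,72),0,16);print("jig",r,b)
# jig parts, top: upscaled coords /3.4 + offset
f=lambda u,v:((u+.5)/3.4+180-.5,(v+.5)/3.4+215-.5)
print("pin tip",ray("top",f(492,175),26))
for p in((518,126),(629,126),(629,223),(518,223)):print("pcb",ray("top",f(*p),22))
print("lip",[ray("top",f(*p),46) for p in((664,118),(664,233))])
# handle top: dark rect, top z=61
S=6;b=cv2.resize(im[235:280,200:245],None,fx=S,fy=S,interpolation=cv2.INTER_CUBIC);g=cv2.cvtColor(b,cv2.COLOR_BGR2GRAY)
c=max(cv2.findContours((g<130).astype(np.uint8),0,1)[0],key=cv2.contourArea)[:,0]
P=np.array([ray("top",((u+.5)/S+199.5,(v+.5)/S+234.5),61)[:2] for u,v in c]).astype(np.float32);print("handle",cv2.minAreaRect(P))
# scene checks: cover top corners & pin
g=lambda u,v:((u+.5)/4+179.5,(v+.5)/4+169.5)
print("scene cover",[ray("scene",g(*p),15)[:2].round(1) for p in((77,155),(208,143),(238,263),(101,280))])
print("scene pin",ray("scene",g(401,394),26))
print("scene reel",ray("scene",g(405,143),46),"jar",ray("scene",g(640,133),47))
E
```

```text
cover ((499.4685974121094, -175.691162109375), (113.25772094726562, 70.80525207519531), 56.234561920166016) [[ 438.5637  -203.09128]
 [ 497.42548 -242.44443]
 [ 560.37354 -148.29105]
 [ 501.51172 -108.9379 ]]
jig ((478.4902038574219, -407.4085998535156), (168.6650390625, 114.83777618408203), 88.38495635986328) [[ 418.7173  -490.08932]
 [ 533.50946 -493.3259 ]
 [ 538.2631  -324.72787]
 [ 423.47095 -321.4913 ]]
pin tip [ 479.8066058  -362.01165333   26.        ]
pcb [ 506.48780492 -377.87881904   22.        ]
pcb [ 504.73796638 -439.83685545   22.        ]
pcb [ 451.13479744 -437.39652655   22.        ]
pcb [ 452.87930555 -375.81083278   22.        ]
lip [array([ 508.27812023, -454.83756353,   46.        ]), array([ 446.45952359, -451.88769408,   46.        ])]Traceback (most recent call last):
  File "<stdin>", line 13, in <module>
  File "h.py", line 4, in ray
    c=imaging.camera_model(n);T=c["T"]
ValueError: time passes only in moves, steps and waits
```

```bash
sed -i '1,2c from workcell import env, imaging, job_done\nimport numpy as np, cv2, functools\ncm=functools.cache(imaging.camera_model)' h.py; sed -i 's/c=imaging.camera_model(n)/c=cm(n)/' h.py
python3 - <<'E'
from m import *
im=cv2.imread("pics/top0.png")
r,b=rect(im,(185,222,80,68),195,15);print("cover",r,b)
S=6;b=cv2.resize(im[235:280,200:245],None,fx=S,fy=S,interpolation=cv2.INTER_CUBIC);g=cv2.cvtColor(b,cv2.COLOR_BGR2GRAY)
c=max(cv2.findContours((g<130).astype(np.uint8),0,1)[0],key=cv2.contourArea)[:,0]
P=np.array([ray("top",((u+.5)/S+199.5,(v+.5)/S+234.5),61)[:2] for u,v in c]).astype(np.float32);print("handle61",cv2.minAreaRect(P))
g=lambda u,v:((u+.5)/4+179.5,(v+.5)/4+169.5)
sc=[ray("scene",g(*p),15)[:2].round(1) for p in((77,155),(208,143),(238,263),(101,280))];print("scene cover",sc,np.mean(sc,0))
print("scene handle top",[ray("scene",g(*p),61)[:2].round(1) for p in((125,108),(160,105),(173,160),(135,168))])
print("scene pin",ray("scene",g(401,394),26))
print("scene reel",ray("scene",g(405,143),46),"jar",ray("scene",g(640,133),47))
E
```

```text
cover ((500.522216796875, -174.10861206054688), (109.45659637451172, 70.72076416015625), 56.262271881103516) [[ 440.72128 -199.98116]
 [ 499.53183 -239.25893]
 [ 560.3231  -148.23607]
 [ 501.5126  -108.9583 ]]
handle61 ((502.8432312011719, -175.22508239746094), (57.38829040527344, 26.4510555267334), 56.1000862121582)
scene cover [array([ 501.1, -112.3]), array([ 556. , -155.2]), array([ 498.8, -236.4]), array([ 443.9, -196.5])] [ 499.95 -175.1 ]
scene handle top [array([ 507.4, -147.6]), array([ 521.3, -158.6]), array([ 495. , -196.6]), array([ 477.9, -187.8])]
scene pin [ 477.90991446 -363.94365736   26.        ]
scene reel [ 598.56408454 -257.97845639   46.        ] jar [ 687.67050079 -341.53581721   47.        ]
```

```bash
python3 - <<'E'
from h import *
for P in((0,0,0),(200,0,-300),(407,25,400),(407,25,300),(320,0,214),(320,0,330),(415,-26,20),(277,160,214),(400,100,0)):print(P,proj("scene",P).round(),proj("top",P).round())
g=lambda u,v:((u+.5)/3.4+179.5,(v+.5)/3.4+214.5)
print("tongue front",ray("top",g(270,178),6),ray("top",g(233,238),6))
im=cv2.imread("pics/scene0.png")[0:230,0:260]
cv2.imwrite("pics/mic.png",cv2.resize(im,None,fx=2.6,fy=2.6))
E
```

```text
(0, 0, 0) [-77. 322.] [136. 535.]
(200, 0, -300) [ 76. 356.] [173. 380.]
(407, 25, 400) [83. 18.] [ -5. 351.]
(407, 25, 300) [96. 75.] [ 43. 335.]
(320, 0, 214) [ 70. 139.] [ 90. 387.]
(320, 0, 330) [53. 77.] [ 49. 413.]
(415, -26, 20) [140. 207.] [147. 306.]
(277, 160, 214) [  4. 117.] [-23. 421.]
(400, 100, 0) [102. 194.] [ 84. 315.]
tongue front [ 481.32037994 -238.0074713     6.        ] [ 448.28553348 -216.36363051    6.        ]
```

View pics/mic.png

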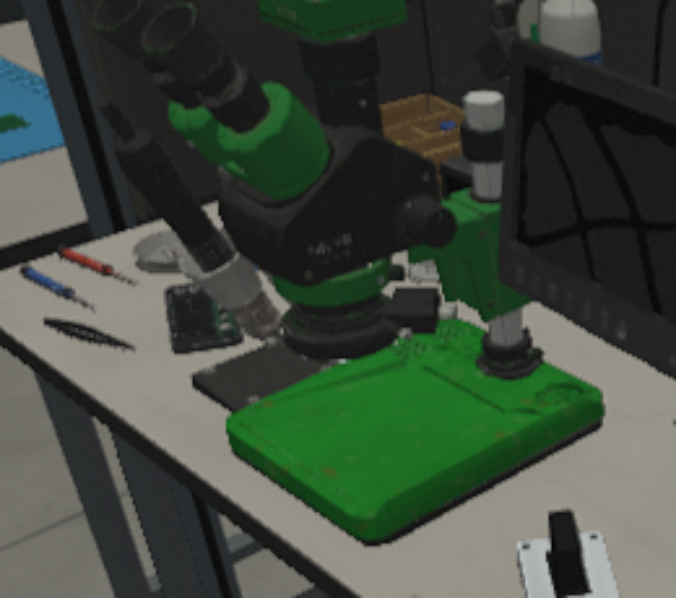

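The zoom shows the microscope standing between the arm's start and the work, with its eyepieces reaching toward the robot at about (67,15) in the scene picture. I'll retract, swing past at a small radius, then extend.

Call:
{"method": "drive_effector", "body": {"segments": [[0,-42,0,0,0,0],[0,-42,0,0,0,0],[0,-42,0,0,0,0],[0,-42,0,0,0,0],[0,-42,0,0,0,0],[0,-42,0,0,0,0],[0,-42,0,0,0,0],[0,-42,0,0,0,0]], "jaw": 91}}

```text
time_s: 0.9
ee_pos: [81.8, 222.4, 213.5]
ee_rot: [-180.0, -0.0, 159.8]
force: [0.5, -0.6, 0.5]
gripper_width: 90.8
gripper_force: 0.0
```

Call:
{"method": "drive_effector", "body": {"segments": [[0,0,0,0,0,8.5],[0,0,0,0,0,8.5],[0,0,0,0,0,8.5],[0,0,0,0,0,8.5],[0,0,0,0,0,8.5],[0,0,0,0,0,8.5],[0,0,0,0,0,8.5],[0,0,0,0,0,8.5]]}}

```text
time_s: 1.7
ee_pos: [82.4, 224.0, 213.7]
ee_rot: [-180.0, 0.0, 91.4]
force: [0.1, 0.5, 0.4]
gripper_width: 90.8
gripper_force: 0.0
```

Call:
{"method": "drive_effector", "body": {"segments": [[-16,32,0,0,0,8.5],[-16,32,0,0,0,8.5],[-16,32,0,0,0,8.5],[-16,32,0,0,0,8.5],[-16,32,0,0,0,8.5]]}}

```text
time_s: 2.2
ee_pos: [213.9, 106.6, 213.9]
ee_rot: [180.0, -0.0, 49.0]
force: [1.7, -0.3, 0.3]
gripper_width: 91.0
gripper_force: 0.0
```

Call:
{"method": "drive_effector", "body": {"segments": [[-16,32,0,0,0,8.5],[-16,32,0,0,0,8.5],[-16,32,0,0,0,8.5],[-16,32,0,0,0,8.5],[-16,32,0,0,0,8.5],[-16,32,0,0,0,8.5],[0,0,0,0,0,0]]}}

```text
time_s: 2.9
ee_pos: [216.8, -103.4, 213.8]
ee_rot: [179.9, 0.0, -2.4]
force: [-0.6, 0.4, -0.1]
gripper_width: 91.2
gripper_force: 0.0
```

Call:
{"method": "drive_effector", "body": {"segments": [[0,0,0,0,0,-8.4],[0,0,0,0,0,-8.4],[0,0,0,0,0,-8.4],[0,0,0,0,0,-8.4],[0,0,0,0,0,-8.4],[0,0,0,0,0,-8.4],[0,0,0,0,0,-8.4]]}}

```text
time_s: 3.6
ee_pos: [218.4, -99.1, 213.7]
ee_rot: [-180.0, -0.0, 57.6]
force: [0.9, 0.4, 0.7]
gripper_width: 90.8
gripper_force: 0.0
```

```bash
python3 - <<'E'
from h import *
def tri(a,b):
    o1,o2=cm("top")["T"][:3,3],cm("scene")["T"][:3,3]
    d1=ray("top",a,0)-o1;d2=ray("scene",b,0)-o2
    t=np.linalg.lstsq(np.c_[d1,-d2],o2-o1,rcond=None)[0]
    print((o1+d1*t[0]).round(),(o2+d2*t[1]).round())
tri((272,200),(293,152)); tri((272,142),(303,57)); tri((80,200),(192,102))
E
```

```text
[ 588. -270.  183.] [ 600. -283.  184.]
[ 637. -275.  353.] [ 632. -269.  352.]
[597.  32. 182.] [611.  18. 178.]
```

```bash
python3 - <<'E'
from h import *
def edge(n,cols,r0,r1):
    g=cv2.cvtColor(cv2.imread(f"pics/{n}0.png"),cv2.COLOR_BGR2GRAY).astype(float)
    pts=[(c,r0+np.argmax(np.diff(g[r0:r1,c]))+.5) for c in cols]
    a,b=np.polyfit(*zip(*pts),1);res=[p[1]-a*p[0]-b for p in pts];print(n,a,b,np.round(res,1));
    o=cm(n)["T"][:3,3];c0,c1=cols[0],cols[-1]
    d0=ray(n,(c0,a*c0+b),0)-o;d1=ray(n,(c1,a*c1+b),0)-o
    N=np.cross(d0,d1);N/=np.linalg.norm(N);return N,N@o
N1,k1=edge("top",range(165,250,8),185,225)
N2,k2=edge("scene",range(215,288,8),95,170)
for y in(-100,-188,-250):
    print(y,np.linalg.solve(np.array([N1[[0,2]],N2[[0,2]]]),[k1-N1[1]*y,k2-N2[1]*y]).round(1))
E
```

```text
top 0.019318181818182293 198.35795454545445 [-0.  -0.2 -0.4  0.5  0.3  0.2  0.  -0.1 -0.3 -0.4  0.4]
scene 0.5212121212121212 9.475757575757589 [-1.  -0.2 -0.4  0.5  0.3  1.1  0.9  0.8  0.6 -2.6]
-100 [591.6 172.8]
-188 [587.1 174.7]
-250 [584.  176.1]
```

Call:
{"method": "drive_effector", "body": {"segments": [[0,0,0,0,0,-8.5],[0,0,0,0,0,-8.5],[0,0,0,0,0,-8.5],[0,0,0,0,0,-8.5],[0,0,0,0,0,-8.5],[0,0,0,0,0,-8.5],[0,0,0,0,0,-8.5],[0,0,0,0,0,-8.5]]}}

```text
time_s: 4.4
ee_pos: [218.4, -99.1, 213.7]
ee_rot: [180.0, -0.0, 125.6]
force: [0.9, 1.0, -0.0]
gripper_width: 90.9
gripper_force: 0.0
```

Call:
{"method": "drive_effector", "body": {"segments": [[0,0,0,0,0,-8.5],[0,0,0,0,0,-8.5],[0,0,0,0,0,-3.7],[0,0,0,0,0,0]]}}

```text
time_s: 4.8
ee_pos: [218.4, -99.3, 213.7]
ee_rot: [180.0, -0.0, 145.9]
force: [0.4, 0.1, -0.5]
gripper_width: 90.7
gripper_force: 0.0
```

Call:
{"method": "drive_effector", "body": {"segments": [[-38,14,8,0,0,-0.4],[-38,14,8,0,0,0],[-38,14,8,0,0,0],[-38,14,8,0,0,0],[-38,14,8,0,0,0],[-38,14,8,0,0,0],[-38,14,8,0,0,0],[0,0,0,0,0,0]]}}

```text
time_s: 5.6
ee_pos: [498.1, -166.9, 155.9]
ee_rot: [180.0, 0.0, 146.2]
force: [-1.7, 0.2, 0.0]
gripper_width: 91.3
gripper_force: 0.0
```

Call:
{"method": "drive_effector", "body": {"segments": [[3,0,30,0,0,0],[0,0,30,0,0,0],[0,0,30,0,0,0],[0,0,25,0,0,0],[0,0,13,0,0,0],[0,0,0,0,0,0]]}}

```text
time_s: 6.2
ee_pos: [489.2, -163.8, 28.3]
ee_rot: [-179.9, -0.3, 146.2]
force: [-0.4, 0.5, 0.7]
gripper_width: 91.1
gripper_force: 0.0
```

Call:
{"method": "drive_effector", "body": {"segments": [[0,0,0,0,0,0],[0,0,0,0,0,0]]}}

```text
time_s: 6.4
ee_pos: [492.0, -165.2, 31.0]
ee_rot: [180.0, 0.1, 146.2]
force: [0.3, -0.7, 0.1]
gripper_width: 91.2
gripper_force: 0.0
```

```bash
python3 - <<'E'
from h import *
s=env.state();print(s["qpos"],s["qvel"],s["effort"],s["ee_pos"])
cv2.imwrite("pics/a.png",np.vstack([cv2.resize(imaging.grab_frame("scene")[40:290,150:370],None,fx=2,fy=2)]))
E
```

```text
[-1.98320816e+01  2.41552791e+01  1.11029564e+02  1.01354334e-02
  4.47008240e+01 -7.60307624e+01] [-0.20051493 -0.14757748 -0.27326011  0.02091349 -0.11969833 -0.09480486] [ 4.14317998e-02 -3.94045544e+01 -1.61628127e+01 -9.01999912e-03
  1.00627011e-01  3.51645198e-03] [ 492.01683706 -165.17877058   31.0457729 ]
```

View pics/a.png

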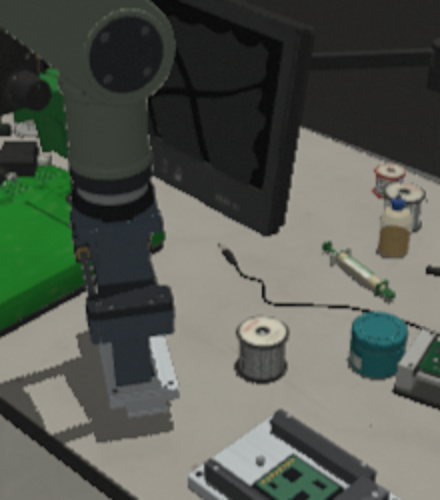

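Call:
{"method": "drive_effector", "body": {"segments": [[-2,0,2,0,0,0],[0,0,0,0,0,0],[0,0,0,0,0,0],[0,0,0,0,0,0],[0,0,0,0,0,0],[0,0,0,0,0,0],[0,0,0,0,0,0]], "jaw": 30, "squeeze": 20}}

```text
time_s: 7.15
ee_pos: [493.2, -166.3, 27.9]
ee_rot: [180.0, 0.0, 146.2]
force: [0.6, 1.3, -0.6]
gripper_width: 49.5
gripper_force: 20.0
```

Call:
{"method": "drive_effector", "body": {"segments": [[0,0,-5,0,0,0],[12,0,0,0,0,0],[12,0,0,0,0,0],[12,0,0,0,0,0],[0,0,0,0,0,0],[0,0,3,0,0,0],[0,0,2,0,0,0],[0,0,0,0,0,0]]}}

```text
time_s: 7.95
ee_pos: [463.7, -146.6, 27.9]
ee_rot: [180.0, 0.0, 146.2]
force: [0.3, 0.8, -0.5]
gripper_width: 49.9
gripper_force: 20.0
```

Call:
{"method": "drive_effector", "body": {"segments": [[0,0,0,0,0,0],[0,0,-20,0,0,0],[0,0,-30,0,0,0],[0,0,-30,0,0,0]], "jaw": 91}}

```text
time_s: 8.35
ee_pos: [463.2, -146.4, 108.6]
ee_rot: [-180.0, -0.0, 146.2]
force: [1.2, 0.1, -0.4]
gripper_width: 79.0
gripper_force: 0.0
```

Call:
{"method": "drive_effector", "body": {"segments": [[0,0,0,0,0,8.5],[0,0,0,0,0,8.5],[0,0,0,0,0,8.5],[0,0,0,0,0,8.5],[0,0,0,0,0,8.5],[0,0,0,0,0,8.5],[0,0,0,0,0,8.5],[0,0,0,0,0,8.5]]}}

```text
time_s: 9.15
ee_pos: [463.5, -146.6, 108.0]
ee_rot: [180.0, 0.0, 77.8]
force: [0.5, 0.4, 0.2]
gripper_width: 90.9
gripper_force: 0.0
```

Call:
{"method": "drive_effector", "body": {"segments": [[0,0,0,0,0,8.5],[0,0,0,0,0,8.5],[0,0,0,0,0,4.9],[0,0,0,0,0,0]]}}

```text
time_s: 9.55
ee_pos: [463.4, -146.5, 108.0]
ee_rot: [180.0, -0.0, 56.3]
force: [-0.4, 0.2, 0.6]
gripper_width: 91.1
gripper_force: 0.0
```

```bash
python3 - <<'E'
from h import *
cv2.imwrite("pics/b.png",np.vstack([cv2.resize(imaging.grab_frame("scene")[120:270,120:380],None,fx=2.5,fy=2.5)]))
E
```

```text
(no output)
```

View pics/b.png

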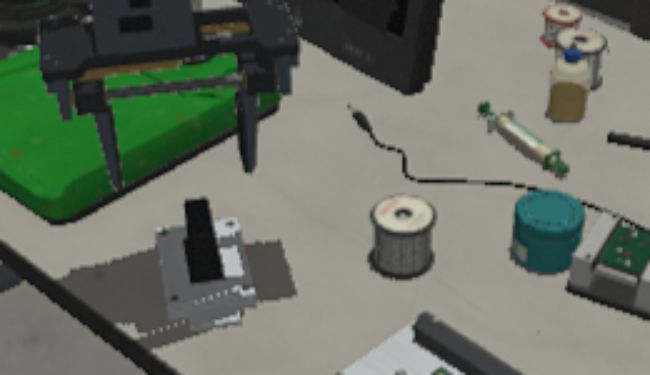

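Call:
{"method": "drive_effector", "body": {"segments": [[0,5.5,0,0,0,0],[0,5.5,20,0,0,0],[0,0,25,0,0,0],[0,0,25,0,0,0],[0,0,12,0,0,0],[0,0,0,0,0,0],[0,0,0,0,0,0]]}}

```text
time_s: 10.3
ee_pos: [473.0, -152.7, 26.4]
ee_rot: [179.9, -0.0, 56.3]
force: [0.1, 0.4, 0.3]
gripper_width: 91.0
gripper_force: 0.0
```

Call:
{"method": "drive_effector", "body": {"segments": [[0,0,0,0,0,0],[0,0,0,0,0,0],[0,0,0,0,0,0],[0,0,0,0,0,0],[0,0,0,0,0,0],[0,0,0,0,0,0],[0,0,0,0,0,0],[0,0,0,0,0,0]], "jaw": 12, "squeeze": 40}}

```text
time_s: 11.1
ee_pos: [472.3, -152.4, 25.9]
ee_rot: [-180.0, -0.0, 56.3]
force: [-0.4, 0.1, 0.4]
gripper_width: 30.2
gripper_force: 0.0
```

Call:
{"method": "drive_effector", "body": {"segments": [[0,0,0,0,0,0],[0,0,0,0,0,0],[0,0,0,0,0,0],[0,0,0,0,0,0]]}}

```text
time_s: 11.5
ee_pos: [471.9, -152.3, 25.9]
ee_rot: [-180.0, 0.0, 56.3]
force: [-0.7, 1.1, 0.7]
gripper_width: 20.0
gripper_force: 40.0
```

Call:
{"method": "drive_effector", "body": {"segments": [[0,0,-20,0,0,0],[0,0,-25,0,0,0],[0,0,-25,0,0,0],[0,0,0,0,0,0]]}}

```text
time_s: 11.9
ee_pos: [474.7, -153.3, 98.6]
ee_rot: [179.6, -0.1, 56.3]
force: [0.6, -1.0, -1.6]
gripper_width: 19.8
gripper_force: 40.0
```

Call:
{"method": "drive_effector", "body": {"segments": [[0,0,0,0,0,-8],[0,0,0,0,0,-8],[0,0,0,0,0,-8],[0,0,0,0,0,-8],[-37,1.7,0,0,0,-0.1],[-37,1.7,0,0,0,0],[-37,1.7,0,0,0,0]]}}

```text
time_s: 12.6
ee_pos: [473.6, -264.2, 94.3]
ee_rot: [-179.9, -0.1, 88.4]
force: [-0.4, -0.6, -2.5]
gripper_width: 20.0
gripper_force: 40.0
```

Call:
{"method": "drive_effector", "body": {"segments": [[-37,1.7,0,0,0,0],[-37,1.7,5,0,0,0],[-37,1.7,5,0,0,0],[0,0,5,0,0,0],[0,0,0,0,0,0],[0,0,0,0,0,0],[0,0,0,0,0,0]]}}

```text
time_s: 13.3
ee_pos: [476.1, -373.4, 80.7]
ee_rot: [-180.0, -0.0, 88.5]
force: [0.1, 1.0, -2.4]
gripper_width: 19.8
gripper_force: 40.0
```

```bash
python3 - <<'E'
from h import *
t=imaging.grab_frame("top");s=imaging.grab_frame("scene");cv2.imwrite("pics/t1.png",t);cv2.imwrite("pics/s1.png",s)
print(env.state()["ee_pos"])
a=cv2.resize(t[220:320,270:410],None,fx=3.6,fy=3.6,interpolation=cv2.INTER_CUBIC)
b=cv2.resize(s[190:340,220:370],None,fx=4,fy=4,interpolation=cv2.INTER_CUBIC)
cv2.imwrite("pics/t1c.png",a);cv2.imwrite("pics/s1c.png",b)
E
```

```text
[ 476.41358218 -373.72403064   81.16114413]
```

View pics/s1c.png

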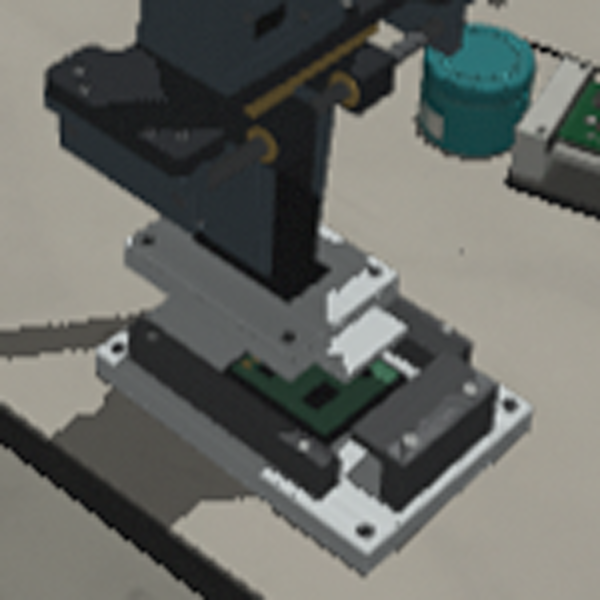

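View pics/t1c.png

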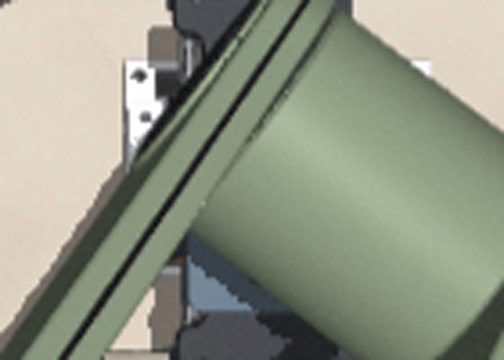

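```bash
cat > n.py <<'E'
from h import *
def blob(im,u,v,x0=220,y0=190,S=4,r=9):
    b=cv2.cvtColor(cv2.resize(im[y0:,x0:],None,fx=S,fy=S,interpolation=cv2.INTER_CUBIC),cv2.COLOR_BGR2GRAY).astype(float)
    w=b[v-r:v+r+1,u-r:u+r+1];w=np.clip(np.percentile(w,55)-w-10,0,None);yy,xx=np.mgrid[-r:r+1,-r:r+1]
    U,V=u+(w*xx).sum()/w.sum(),v+(w*yy).sum()/w.sum();print((u,v),"->",round(U,1),round(V,1))
    return (U+.5)/S+x0-.5,(V+.5)/S+y0-.5
E
python3 - <<'E'
from n import *
im=cv2.imread("pics/s1.png")
zt=81.16-25.9+15
c=[ray("scene",blob(im,*p),zt)[:2] for p in((148,240),(288,337),(374,270))]
j=[ray("scene",blob(im,*p),16)[:2] for p in((118,347),(365,530),(510,405))]
for n,k in(("cover",c),("jig",j)):
    print(n,np.round(k,1),"ctr",(k[0]+k[2])/2,"len",np.linalg.norm(k[1]-k[0]),np.linalg.norm(k[2]-k[1]),"yaw",np.degrees(np.arctan2(*(k[1]-k[0])[::-1])),np.degrees(np.arctan2(*(k[2]-k[1])[::-1])))
E
```

```text
(148, 240) -> 147.3 240.4
(288, 337) -> 288.1 336.9
(374, 270) -> 372.4 269.9
(118, 347) -> 118.3 348.1
(365, 530) -> 364.6 530.9
(510, 405) -> 509.2 404.9
cover [[ 450.  -332.1]
 [ 447.9 -416. ]
 [ 503.6 -416.5]] ctr [ 476.78958357 -374.29122904] len 83.97024577053509 55.685409818502166 yaw -91.47223439903355 -0.4579618649088624
jig [[ 431.4 -331.3]
 [ 426.8 -478.6]
 [ 524.6 -481.6]] ctr [ 478.00126121 -406.4443877 ] len 147.3658886505253 97.81881681145788 yaw -91.76809204112804 -1.7451744929662267
```

The scene crop shows the cover held level above the channel. The cover screws at (148,240), (288,337) and (374,270), and the jig screws at (118,347), (365,530) and (510,405), give the relative offset.

Call:
{"method": "drive_effector", "body": {"segments": [[0,2,0,0,0,0.2],[0,0,6,0,0,0],[0,0,6,0,0,0],[0,0,0,0,0,0],[0,0,0,0,0,0]]}}

```text
time_s: 13.9
ee_pos: [477.9, -374.5, 68.4]
ee_rot: [-180.0, -0.0, 88.2]
force: [0.0, -0.9, -2.3]
gripper_width: 19.9
gripper_force: 40.0
```

```bash
python3 - <<'E'
from h import *
print(env.state()["ee_pos"])
E
```

```text
[ 477.94764792 -374.52865436   68.44302443]
```

Underside is about 26.5 mm above the floor, just over the rails. I'll lower it into the channel.

Call:
{"method": "drive_effector", "body": {"segments": [[0,0.5,5,0,0,0],[0,0,4,0,0,0],[0,0,4,0,0,0],[0,0,1,0,0,0],[0,0,0,0,0,0],[0,0,0,0,0,0]]}}

```text
time_s: 14.5
ee_pos: [478.7, -374.8, 55.0]
ee_rot: [180.0, 0.0, 88.2]
force: [-0.4, -0.4, -0.9]
gripper_width: 19.7
gripper_force: 40.0
```

Call:
{"method": "drive_effector", "body": {"segments": [[-3,0,0.5,0,0,0],[-4,0,0,0,0,0],[-4,0,0,0,0,0],[-4,0,0,0,0,0],[0,0,0,0,0,0]]}}

```text
time_s: 15.0
ee_pos: [478.3, -390.5, 54.5]
ee_rot: [180.0, 0.0, 88.2]
force: [-0.9, 0.5, -2.7]
gripper_width: 20.2
gripper_force: 40.0
```

Call:
{"method": "drive_effector", "body": {"segments": [[-4,0,0,0,0,0],[-3,0,0,0,0,0],[-1.5,0,0,0,0,0],[0,0,0,0,0,0],[0,0,0,0,0,0]]}}

```text
time_s: 15.5
ee_pos: [477.9, -398.1, 54.4]
ee_rot: [-180.0, -0.0, 88.2]
force: [0.3, -0.3, -1.2]
gripper_width: 19.9
gripper_force: 40.0
```

```bash
python3 - <<'E'
from n import *
im=imaging.grab_frame("scene");cv2.imwrite("pics/s2.png",im);e=env.state()["ee_pos"];zt=e[2]-10.9
k=[]
for dx,dy in((-26.4,41.6),(-28.5,-42.3),(27.2,-42.8)):
    p=proj("scene",(e[0]+dx,e[1]+dy,zt));q=blob(im,*[int(round(v)) for v in ((p[0]-220)*4,(p[1]-190)*4)])
    k.append(ray("scene",q,zt)[:2])
print(e,np.round(k,1),(k[0]+k[2])/2)
E
```

```text
(188, 307) -> 190.1 308.4
(330, 407) -> 331.6 408.4
(413, 338) -> 413.5 339.1
[ 477.88381531 -398.06463274   54.35488744] [[ 451.8 -356.5]
 [ 449.3 -440.3]
 [ 504.9 -440.7]] [ 478.35831439 -398.59303789]
```

Call:
{"method": "drive_effector", "body": {"segments": [[0,0,2,0,0,0],[0,0,2,0,0,0],[0,0,2,0,0,0],[0,0,0,0,0,0],[0,0,0,0,0,0]], "squeeze": 60}}

```text
time_s: 16.05
ee_pos: [477.9, -398.1, 48.3]
ee_rot: [-180.0, -0.0, 88.2]
force: [-0.6, -0.4, -1.7]
gripper_width: 19.5
gripper_force: 60.0
```

Call:
{"method": "drive_effector", "body": {"segments": [[0,0,2,0,0,0],[0,0,2,0,0,0],[0,0,1,0,0,0],[0,0,0,0,0,0],[0,0,0,0,0,0]]}}

```text
time_s: 16.55
ee_pos: [478.1, -398.3, 43.9]
ee_rot: [180.0, 0.0, 88.2]
force: [-1.3, 2.0, 5.0]
gripper_width: 19.6
gripper_force: 60.0
```

Call:
{"method": "drive_effector", "body": {"segments": [[0,0,1,0,0,0],[0,0,1,0,0,0],[0,0,0.5,0,0,0],[0,0,0,0,0,0],[0,0,0,0,0,0]]}}

```text
time_s: 17.05
ee_pos: [478.1, -398.3, 41.8]
ee_rot: [180.0, 0.0, 88.2]
force: [-1.9, 1.5, 7.4]
gripper_width: 19.5
gripper_force: 60.0
```

Call:
{"method": "drive_effector", "body": {"segments": [[0,0,0.5,0,0,0],[0,0,0.5,0,0,0],[0,0,0,0,0,0],[0,0,0,0,0,0],[0,0,0,0,0,0]]}}

```text
time_s: 17.55
ee_pos: [478.1, -398.3, 41.8]
ee_rot: [180.0, 0.0, 88.2]
force: [-3.2, 2.2, 12.9]
gripper_width: 19.6
gripper_force: 60.0
```

Call:
{"method": "drive_effector", "body": {"segments": [[0,0,0.5,0,0,0],[0,0,0.5,0,0,0],[0,0,0,0,0,0],[0,0,0,0,0,0],[0,0,0,0,0,0],[0,0,0,0,0,0]]}}

```text
time_s: 18.15
ee_pos: [478.1, -398.3, 41.9]
ee_rot: [179.9, 0.0, 88.2]
force: [-3.7, 3.5, 18.5]
gripper_width: 19.6
gripper_force: 60.0
```

```bash
python3 - <<'E'
from n import *
im=imaging.grab_frame("scene");cv2.imwrite("pics/s3.png",im);cv2.imwrite("pics/s3c.png",cv2.resize(im[190:340,220:370],None,fx=4,fy=4,interpolation=cv2.INTER_CUBIC))
print(env.state()["ee_pos"],env.state()["force"])
E
```

```text
[ 478.12570565 -398.32966035   41.83106278] [-4.00396721  3.79567162 17.67341845]
```

View pics/s3c.png

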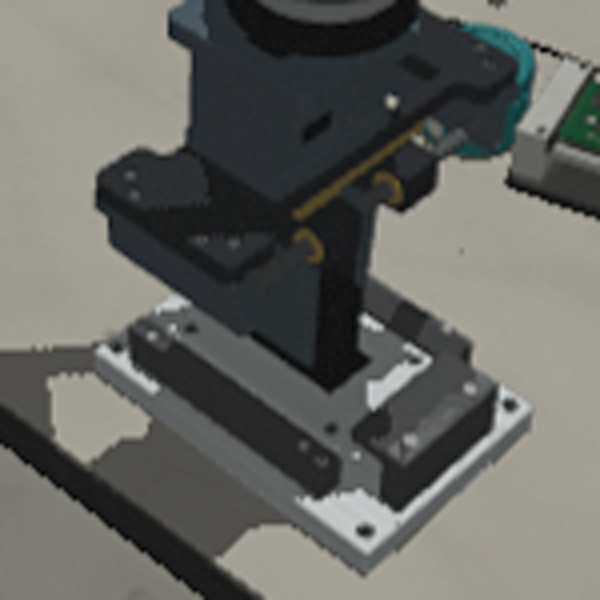

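The picture shows the cover down flush between the rails (around (300,380)), its tongue under the lip at (430,420), still held and pressed with about 18 N. The jar is untouched. Handing in.

```bash
python3 -c "
from workcell import env, imaging, job_done
print(job_done())"
```

```text
the job is handed in; nothing more can be done
None
```

The job is handed in at about 18 s: the cover is pressed home at floor height with its tongue under the lip and still held at about 18 N, and the arm went nowhere near the jar or reel. I first moved the cover about 35 mm on the bench, because gripping it where it lay could have brought the gripper body into the monitor.

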